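# Put the storeroom water meter on bypass

## Task

The water meter is coming out, but the water must keep running. With one fingertip push round the lever of the bypass valve, the one in the pipe that runs past the meter, until it is fully open, and only then push the levers of the two valves either side of the meter round until both are fully shut; a lever in line with its pipe is open, across the pipe is shut. Push without squeezing or forcing a lever, lift nothing, and leave the loose things on the bench where they are.

Things in the scene. Friction and masses are not known exactly. Their poses are not given: they have to be found in the camera images.
- meter_set: Fixed rectangle of galvanised pipe (21 mm outside), level, axis 75 mm above the bench. Origin on the bench at its middle; own x points from bypass leg to meter leg (away from the robot), y to the inlet end, z up. Meter leg at x=+80 mm, bypass leg at x=-80. Cross pipes at y=+225 and -195; beyond, the far leg turns down through the bench at y=+280 and -250. Two channels under it, 21 mm high.
- meter_top (a point): Centre of the white dial of the round brass water meter, on the far leg between the inlet and outlet valves, 131 mm above the bench; its grey register is 78 mm across.
- bypass_valve (a joint): Bypass lever: 0 = shut (lever across the pipe, pointing along the set's +x), 1.571 = fully open (in line, pointing along the set's +y). Grows anticlockwise seen from above. At the start it is shut or nearly so.
- inlet_valve (a joint): Inlet lever (meter leg, +y side of the meter): 1.571 = fully open (in line, pointing along the set's -y, towards the meter), 0 = shut (across the pipe, pointing along the set's -x, towards the bypass leg). Grows anticlockwise seen from above, so shutting is clockwise. Open or nearly so at the start.
- outlet_valve (a joint): Outlet lever (meter leg, -y side of the meter): 1.571 = fully open (in line, pointing along the set's -y, away from the meter), 0 = shut (across the pipe, pointing along the set's -x). Grows anticlockwise seen from above. Open or nearly so at the start.
- bypass_valve_stem (a point): Centre of the bypass valve's spindle (near leg, set y=-40 mm), which its lever turns about, at mid-height of the lever's black sleeve, 119 mm above the bench. All three brass ball valves and levers are alike: flat steel at the spindle, then from 41 to 91 mm out a black sleeve 18 mm wide, 12 mm thick, 112 to 125 mm above the bench. Valve bodies reach 92 mm, pipe 86 mm up.
- bypass_valve_tip (a point): outer end of the bypass lever, 91 mm from its spindle, at the mid-height of the sleeve
- inlet_valve_stem (a point): Centre of the inlet valve's spindle (far leg, set y=+160 mm), at sleeve mid-height, 119 mm above the bench. Like all three, its lever swings level between stops 90 degrees apart, stays where it is left and takes about 0.5 Nm (7 N at mid-sleeve). Pushing past a stop or squeezing a lever with more than 70 N harms it.
- inlet_valve_tip (a point): outer end of the inlet lever, 91 mm from its spindle, at the mid-height of the sleeve
- outlet_valve_stem (a point): Centre of the outlet valve's spindle (far leg, set y=-125 mm), at sleeve mid-height, 119 mm above the bench. Lever as on the other two.
- outlet_valve_tip (a point): outer end of the outlet lever, 91 mm from its spindle, at the mid-height of the sleeve
- socket: Loose galvanised pipe socket standing on end between the two legs, 33 mm across, 36 mm high; leave alone. Origin under its centre.
- elbow: Loose brass pipe elbow lying between the two legs, arms 32 mm long, 33 mm high; leave alone. Origin on the bench under its corner.
- tape_roll: Loose roll of white thread tape lying flat just to the right of the set, 58 mm across, 13 mm high; leave alone. Origin under its centre.
- spanner: Loose steel spanner, 200 mm long, lying to the right of the set; leave alone. Origin under its middle.
- tin: Loose closed steel tin, 66 mm across, 75 mm high, to the right of the set; leave alone. Origin under its centre.
- reel: Loose reel of white strapping lying flat to the left of the set, 150 mm across, 45 mm high; leave alone. Origin under its centre.
- carton: Loose open carton of fittings, 150 x 110 mm, 70 mm high with flaps to 95 mm, to the left of the set; leave alone. Origin under its centre.

How it is judged:
On the way, in this order (a step that is already met when the one before it is completed fails the run):
1. the bypass valve is fully open (lever within 8 degrees of in line) (value of joint bypass_valve above 1.43 rad), for 0.2 s.
2. both valves beside the meter are fully shut (levers within 8 degrees of square across) (value of joint each of inlet_valve, outlet_valve below 0.14 rad), for 0.2 s.
At the end, for the whole second after the job is handed in: The bypass lever is within 8 degrees (0.14 rad) of in line with its pipe, the inlet and outlet levers are each within 8 degrees of square across theirs, and all three are at rest (all of step 2 and value of joint bypass_valve above 1.43 rad and velocity of joint inlet_valve between -0.05 and 0.05 rad/s and velocity of joint outlet_valve between -0.05 and 0.05 rad/s and velocity of joint bypass_valve between -0.05 and 0.05 rad/s); the robot touches nothing.
It fails at once if the water is cut off: a valve beside the meter is more than 20 degrees off open while the bypass is not yet open (lever more than 15 degrees short of in line) (value of joint bypass_valve below 1.31 rad and value of joint any of inlet_valve, outlet_valve below 1.22 rad).
It fails at once if a loose thing on the bench is shifted or lifted more than 25 mm (distance of any of socket, elbow, tape_roll, spanner, tin, reel, carton from where it was at the start of the episode above 0.025 m).
It fails at once if the pipework, a valve or its lever is squeezed or forced by the fingers with more than 70 N (contact force between the fingers and meter_set above 70 N).
It also fails if it takes over 54 s, if anything falls off the work surface, if the arm or the gripper's body presses on something with over 40 N, if the wrist force passes 120 N, or if a joint passes its speed limit or range.

## Robot

A 7-joint arm with a two-finger parallel gripper is mounted at the origin on the work surface. World frame = base frame: x ahead of the robot, y to its left, z up, the work surface at z = 0. Lengths are in m, angles in rad, forces in N, time in s.
With the tool pointing down it reaches from about 0.35 to 0.9 m from the base axis. Payload 8.1 kg.
Tool frame: the origin (TCP) lies at the centre of the arm's flange, where the gripper is bolted on; the fingertips stand 178 mm ahead of it and the grasp point (between the pads) lies 159 mm ahead of it; z points along the fingers, y is the direction in which the jaws open and shut (so a half turn about z gives the same grasp; the last joint's range is limited). The gripper opens to 92 mm and grips with 3 to 60 N. Pads are 19 mm wide; open, the fingers measure 130 mm over their backs; the gripper's body (75 mm by 190 mm) begins 47 mm behind the grasp point.
Start: joints at [-1.334, 0.434, 0.025, 1.573, -0.012, 1.134, -0.075], TCP at [0.208, 0.589, 0.405] pointing down, gripper open.
Joint ranges: [-2.62, 2.62], [-0.44, 2.09], [-1.27, 1.32], [0.08, 2.57], [-1.32, 4.46], [0.12, 2], [-2.74, 2.74]. Speed limits (rad/s): [2.22, 2.22, 3.01, 3.01, 3.14, 3.14, 3.14].

## Interface

Orientations are given as a rotation vector (axis times angle).
In Python, from cell import arm gives the robot as it stands. The module is installed in compiled form; this text tells all that it offers.
- The arm moves only by the tool move_arm, never from a script. Its argument "steps" is a list of rows, each a list of 4 numbers: the shift along the tool's x, y, z in mm, then the turn about the tool's z in rad. In form: [[x, y, z, twist], ...]. A call has 1 to 20 rows; each row is the pose to reach, as a shift and turn from the pose commanded when the call began, along the tool's axes at that moment; what a row does not reach only later rows make up. A row lasts 1/8 s, in which the tool goes at most 62.5 mm and 10.7 degrees, less where a joint would pass 70% of its speed; a pose out of reach is approached as far as the arm can. A call with a gripper value outside its range is refused whole. "grip" is the finger opening in mm, from 0 to 91.8, set as the call begins (left out, the last holds). The fingers move at their own pace and stop on an object; "grip_force" is the grip in N (left out, the last holds). Time passes only in rows, so rows that repeat a pose let the fingers close. It gives the time, the measured TCP pose, the force and the opening at its end, in the units of the state.
- arm.observe(): the state, without advancing time (a new reading comes with each control period).
- arm.get_image(name): name is "scene" or "top" or "wrist"; returns the picture (400x640x3 uint8, red, green, blue); there is no depth.
- arm.camera_info(name): a dict with "mtx" (3x3 intrinsics, pixels), "pose" (4x4, takes a point from camera to world coordinates); the wrist camera has in their place "T_tool_cam" (4x4, takes a point from camera to tool coordinates, whose origin is the TCP and whose axes are the flange's). Camera axes: x right, y down, z forward; pixel columns grow to the right and rows downward; lengths in m; the calibration is good to about 2 mm. A picture is of the moment at which its call begins: read the wrist's pose just before it. camera_info takes no time and is no camera call.
- arm.sign_off(): hands the job in, once; it reports no verdict.
The state is a dict: "clock": time; "joints": joint angles; "dq": joint speeds; "joint_efforts": joint torques, N m; "position": TCP position; "ee_rot": TCP orientation; "force": force on the tool from outside, world axes, zero at the start; "ft_torque": the same for the moment, N m; "width": opening from 0.0 (shut) to 1.0 (fully open).
Only numpy, scipy, OpenCV 4.12 (cv2) and the standard library are available. Lean on these libraries where they do the work, as an engineer would, in place of code of your own. Each camera call takes 0.05 s, during which the arm holds its last target.

## Working session

There is one attempt and no reset: what is moved stays moved. The work goes in short steps, Python scripts to look and compute and a tool call to move; the robot and the scene stay as the last step left them, time stands still between calls to the robot, and variables do not carry over. Pictures are saved under pics/ and viewed, and the job is handed in when it is done.

Besides the shell and the picture viewer there is one more tool, called as name([rows], argument=value, ...), one row to a line, values as JSON. move_arm: Moves the arm, as the interface text tells. Its arguments: {"type":"object","properties":{"steps":{"type":"array"},"grip":{"type":"number"},"grip_force":{"type":"number"}},"required":["steps"]}

```bash
mkdir -p pics; python3 - <<'E'
from cell import arm
import cv2,numpy as np
s=arm.observe();print(s)
for n in["scene","top"]:
    im=arm.get_image(n);cv2.imwrite(f"pics/{n}0.png",im[:,:,::-1]);c=arm.camera_info(n);print(n,c)
print(arm.camera_info("wrist"))
E
```

```text
{'clock': 0.0, 'joints': array([-1.33357693,  0.43520738,  0.02498312,  1.57409593, -0.01161342,
        1.13399394, -0.07509272]), 'dq': array([ 1.52083419e-03,  4.34933756e-05,  9.70926037e-04, -6.69310076e-04,
       -3.03238467e-04, -3.18345143e-04, -5.75904693e-04]), 'joint_efforts': array([ 1.52048106e-03, -6.67865038e+01,  9.85623635e-01, -3.14449346e+01,
       -6.04663719e-02,  4.29621502e-02,  1.73947656e-04]), 'position': array([0.20827814, 0.58902758, 0.40395501]), 'ee_rot': array([-5.31319927e-01, -3.09620311e+00,  2.44069273e-03]), 'force': array([-0.10947831,  0.61818625, -0.12470638]), 'ft_torque': array([-0.03980877, -0.02421215, -0.01290045]), 'width': 0.9996707008819228}
scene {'mtx': array([[387.7018303 ,   0.        , 312.32887279],
       [  0.        , 387.7018303 , 195.33166522],
       [  0.        ,   0.        ,   1.        ]]), 'pose': array([[ 0.47547188,  0.73847121, -0.47810748,  1.07125109],
       [ 0.87972159, -0.39661728,  0.2622683 , -0.26360942],
       [ 0.0040519 , -0.54530268, -0.83822943,  1.05789716],
       [ 0.        ,  0.        ,  0.    
[... 357 characters left out ...]
575e-02],
       [ 2.96912115e-04, -2.13285284e-01, -9.76989918e-01,
         1.49095971e+00],
       [ 0.00000000e+00,  0.00000000e+00,  0.00000000e+00,
         1.00000000e+00]])}
{'mtx': array([[357.62847307,   0.        , 318.62645107],
       [  0.        , 357.62847307, 200.74367935],
       [  0.        ,   0.        ,   1.        ]]), 'T_tool_cam': array([[ 2.36759583e-04, -9.59582893e-01, -2.81426040e-01,
         7.70664648e-02],
       [ 9.99999894e-01,  1.15784496e-04,  4.46492930e-04,
         1.30669560e-03],
       [-3.95862205e-04, -2.81426116e-01,  9.59582818e-01,
         2.11918563e-02],
       [ 0.00000000e+00,  0.00000000e+00,  0.00000000e+00,
         1.00000000e+00]])}
```

View pics/top0.png

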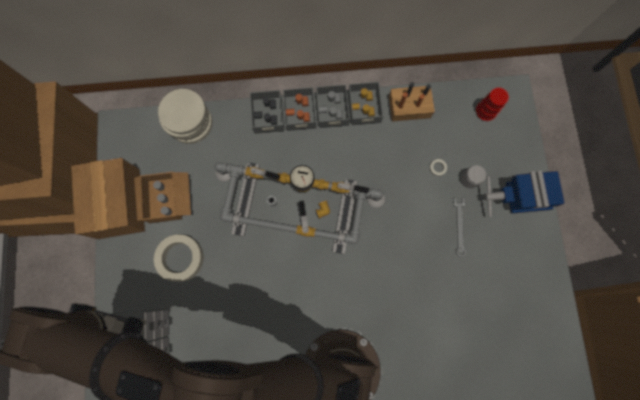

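View pics/scene0.png

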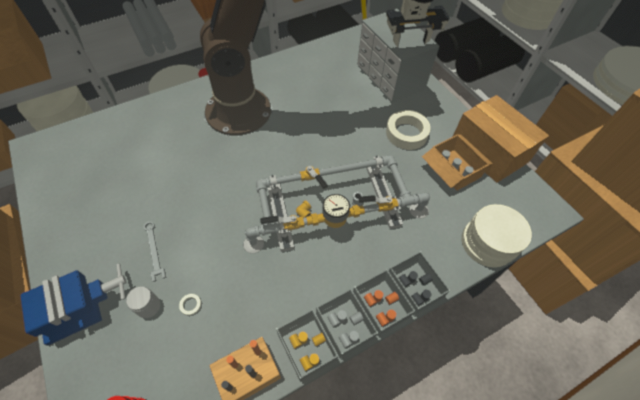

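The top view shows the set, with the dial near (302,178), the bypass valve near (306,231) with its lever pointing up to (301,203), the inlet near (255,172) and the outlet near (340,186). I'll zoom in to measure these.

```bash
python3 - <<'E'
import cv2
im=cv2.imread("pics/top0.png")[150:260,205:395]
cv2.imwrite("pics/topz.png",cv2.convertScaleAbs(cv2.resize(im,None,fx=4.2,fy=4.2,interpolation=cv2.INTER_CUBIC),alpha=1.6))
im=cv2.imread("pics/scene0.png")[145:260,240:435]
cv2.imwrite("pics/scenez.png",cv2.convertScaleAbs(cv2.resize(im,None,fx=4,fy=4,interpolation=cv2.INTER_CUBIC),alpha=1.3))
E
```

```text
(no output)
```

View pics/topz.png

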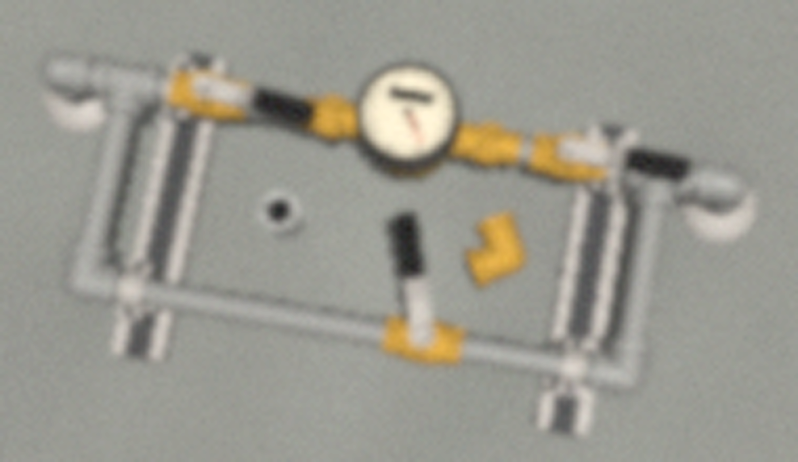

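View pics/scenez.png

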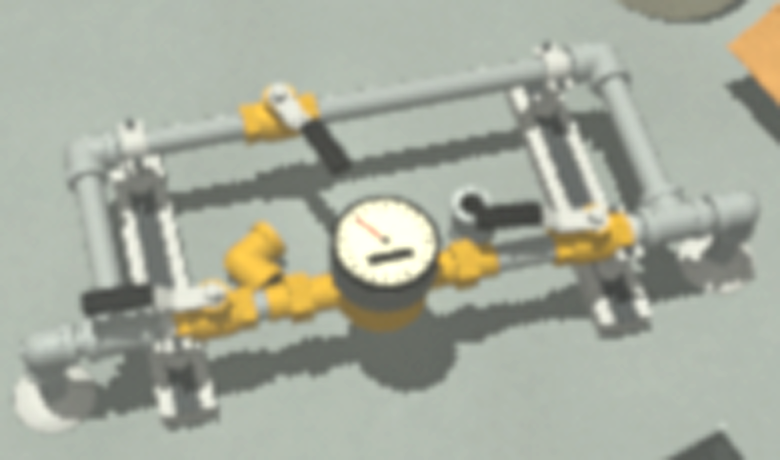

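```bash
cat > h.py <<'E'
import numpy as np
from cell import arm
from scipy.optimize import least_squares
from scipy.spatial.transform import Rotation as R
def proj(n,P):
    c=arm.camera_info(n);T=np.linalg.inv(c["pose"]);p=(T[:3,:3]@np.array(P).T).T+T[:3,3]
    q=(c["mtx"]@p.T).T;return q[:,:2]/q[:,2:]
def unproj(n,uv,z):
    c=arm.camera_info(n);d=c["pose"][:3,:3]@np.linalg.inv(c["mtx"])@[uv[0],uv[1],1];o=c["pose"][:3,3]
    return o+d*(z-o[2])/d[2]
def w(p,X):
    c,s=np.cos(p[2]),np.sin(p[2]);X=np.atleast_2d(X)
    return np.c_[p[0]+c*X[:,0]-s*X[:,1],p[1]+s*X[:,0]+c*X[:,1],X[:,2]]
E
cat > fit.py <<'E'
from h import *
C=[[-.08,.225,.08],[-.08,-.195,.08],[.08,.225,.08],[.08,-.195,.08]]
T=np.array([[92,282],[628,370],[122,90],[652,182],[408,112]])/4.2+[205,150]
S=np.array([[600,62],[88,158],[655,215],[105,335],[386,241]])/4+[240,145]
# lever sleeve inner,outer (top), (scene)
L=[(( -.08,-.04),'b',[(412,278),(402,213)],[(305,125),(343,168)]),((.08,.16),'i',[(254,98),(314,113)],[(540,214),(480,214)]),((.08,-.125),'o',[(628,158),(690,168)],[(152,299),(84,302)])]
def pts(p):
    Pt=[*C,[.08,p[3],.131]]
    dirs={'b':p[4],'i':p[5]+np.pi,'o':p[6]+np.pi}
    for (sx,sy),k,_,_ in L:
        for r in(.041,.091):Pt.append([sx+r*np.cos(dirs[k]),sy+r*np.sin(dirs[k]),.122])
    return w(p,Pt)
TT=np.r_[T,np.array([q for l in L for q in l[2]])/4.2+[205,150]]
SS=np.r_[S,np.array([q for l in L for q in l[3]])/4+[240,145]]
f=lambda p:np.r_[(proj("top",pts(p))-TT).ravel(),(proj("scene",pts(p))-SS).ravel()]
r=least_squares(f,[.6,.05,0,.02,0,1.5,1.5],loss='soft_l1')
np.set_printoptions(precision=4,suppress=True)
print(r.x);print(f(r.x).reshape(-1,2).reshape(2,-1,2))
p=r.x
print("stems",w(p,[[-.08,-.04,.119],[.08,.16,.119],[.08,-.125,.119]]))
np.save("p.npy",p)
E
python3 fit.py; python3 -c "
from h import *
s=arm.observe();print(R.from_rotvec(s['ee_rot']).as_matrix().round(3))"
```

```text
[ 0.5258  0.0884 -0.2536  0.0006  0.3453  1.452   1.4956]
[[[-2.1781 -0.0176]
  [-0.1018  0.3596]
  [ 0.9718 -1.8291]
  [ 1.5653 -3.3751]
  [-0.5455 -0.2731]
  [ 0.3166 -0.4209]
  [-0.0131 -0.4266]
  [-0.7896 -0.6461]
  [-0.0495  0.0324]
  [-0.951  -1.2246]
  [-0.2341  0.051 ]]

 [[-1.1868 -2.222 ]
  [-2.5327 -0.7677]
  [ 3.4401  0.3521]
  [ 2.6244 -0.1649]
  [-0.5164  0.0774]
  [-0.1457 -1.2444]
  [-0.0949 -0.4433]
  [ 0.1061 -1.2789]
  [-2.0214  0.486 ]
  [-0.333  -1.5007]
  [-1.35    0.3296]]]
stems [[ 0.4383  0.0698  0.119 ]
 [ 0.6434  0.2232  0.119 ]
 [ 0.5719 -0.0527  0.119 ]]
[[-0.943  0.333 -0.   ]
 [ 0.333  0.943 -0.001]
 [-0.    -0.001 -1.   ]]
```

```bash
cat > ov.py <<'E'
from h import *
import cv2,sys
p=np.load("p.npy")
def ov(n,src,box,f,out,al=1.4,T=None):
    x0,x1,y0,y1=box
    im=cv2.convertScaleAbs(cv2.resize(cv2.imread(src)[y0:y1,x0:x1],None,fx=f,fy=f,interpolation=cv2.INTER_CUBIC),alpha=al)
    def ln(a,b,col):
        q=(proj(n,w(p,[a,b]))-[x0-.5,y0-.5])*f-.5
        cv2.line(im,*[tuple(int(v) for v in k) for k in q],col,1,cv2.LINE_AA)
    r=.0105
    for x in(-.08,.08):
        for d in(-r,r): ln([x+d,.28 if x>0 else .225,.075],[x+d,-.25 if x>0 else -.195,.075],(0,0,255))
    for y in(.225,-.195):
        for d in(-r,r): ln([-.08,y+d,.075],[.08,y+d,.075],(0,0,255))
    for (sx,sy),a in(((-.08,-.04),p[4]),((.08,.16),p[5]+np.pi),((.08,-.125),p[6]+np.pi)):
        for d in(-.009,.009):
            e=np.array([np.cos(a),np.sin(a)]);m=np.array([-e[1],e[0]])*d
            ln([*(np.array([sx,sy])+m),.125],[*(np.array([sx,sy])+e*.091+m),.125],(0,255,0))
    cv2.imwrite(out,im)
if __name__=="__main__":
    ov("top","pics/top0.png",(205,395,150,260),4.2,"pics/ovt%s.png"%sys.argv[1])
    ov("scene","pics/scene0.png",(240,435,145,260),4,"pics/ovs%s.png"%sys.argv[1])
E
python3 ov.py 1
```

```text
(no output)
```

View pics/ovt1.png

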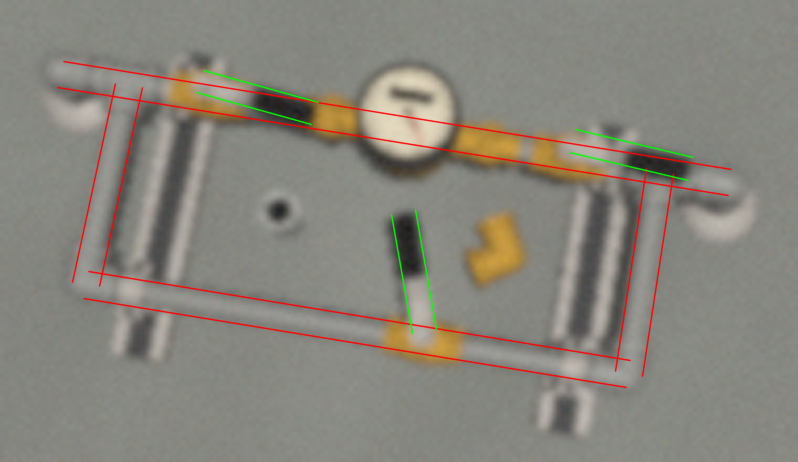

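View pics/ovs1.png

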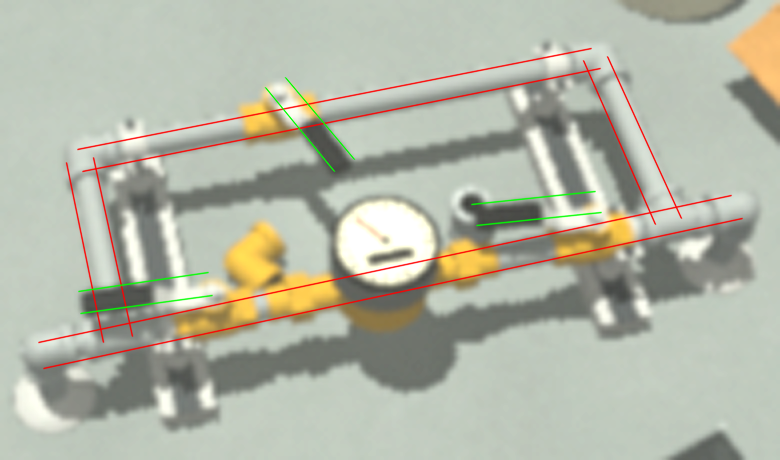

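```bash
cat > t.py <<'E'
from fit import *
print("-----")
for nm,D in(("top",TT),("scene",SS)):
    U=[unproj(nm,D[i],.075 if i<4 else .131 if i==4 else .122) for i in range(11)]
    U=np.array(U)
    print(nm);print(U[:,:2])
    print("near len",np.linalg.norm(U[0]-U[1]),"far",np.linalg.norm(U[2]-U[3]),"cross",np.linalg.norm(U[0]-U[2]),np.linalg.norm(U[1]-U[3]),"sleeves",[np.linalg.norm(U[5+2*i]-U[6+2*i]) for i in range(3)])
    print("yaw", [np.arctan2(*(U[a]-U[b])[[1,0]])-np.pi/2 for a,b in((0,1),(2,3))],[np.arctan2(*(U[a]-U[b])[[1,0]]) for a,b in((2,0),(3,1))])
E
python3 t.py|sed -n '/-----/,$p'
```

```text
-----
top
[[ 0.5051  0.3204]
 [ 0.4011 -0.0811]
 [ 0.6553  0.2905]
 [ 0.5447 -0.1147]
 [ 0.6024  0.0673]
 [ 0.4779  0.0746]
 [ 0.5276  0.0782]
 [ 0.6261  0.1827]
 [ 0.6104  0.1383]
 [ 0.5544 -0.094 ]
 [ 0.5426 -0.1395]]
near len 0.41471893568938734 far 0.42001546040059207 cross 0.1531056035097554 0.14744192284799137 sleeves [np.float64(0.04978708616750144), np.float64(0.04708288191759175), np.float64(0.047008438760549213)]
yaw [np.float64(-0.2533482998358847), np.float64(-0.2663359763873032)] [np.float64(-0.196194840518266), np.float64(-0.22971204384537758)]
scene
[[ 0.5113  0.3275]
 [ 0.4023 -0.0737]
 [ 0.6517  0.2806]
 [ 0.5486 -0.1265]
 [ 0.6039  0.0704]
 [ 0.4834  0.0717]
 [ 0.5304  0.0776]
 [ 0.632   0.1824]
 [ 0.6116  0.1444]
 [ 0.5634 -0.0927]
 [ 0.5433 -0.1351]]
near len 0.4156697975496195 far 0.4199342521931599 cross 0.14803536858418817 0.1555486920476889 sleeves [np.float64(0.047434076985158814), np.float64(0.043028426649989245), np.float64(0.04687682073202808)]
yaw [np.float64(-0.26516182339225747), np.float64(-0.2479238503696426)] [np.float64(-0.3225031181618676), np.float64(-0.34680866328110965)]
```

move_arm([
  [-55,-47,-6,0],
  [-110,-94,-12,-0.02],
  [-165,-141,-18,-0.04],
  [-220,-188,-24,-0.06],
  [-275,-235,-30,-0.085],
  [-330,-282,-36,-0.085],
  [-385,-329,-41,-0.085],
  [-440,-375,-45,-0.085],
  [-440,-375,-45,-0.085],
  [-440,-375,-45,-0.085],
  [-440,-375,-45,-0.085],
], grip=0, grip_force=20)

```text
clock: 1.48
position: [0.4985, 0.0877, 0.4495]
ee_rot: [-0.404, -3.115, 0.001]
force: [0.2, 0.6, -0.4]
width: 0.005
```

```bash
cat >> h.py <<'E'
def tool():
    s=arm.observe();T=np.eye(4);T[:3,:3]=R.from_rotvec(s["ee_rot"]).as_matrix();T[:3,3]=s["position"];return T
E
python3 - <<'E'
from h import *
import cv2
T=tool();np.save("T1.npy",T);im=arm.get_image("wrist");cv2.imwrite("pics/w1.png",im[:,:,::-1])
im=arm.get_image("top");cv2.imwrite("pics/top1.png",im[:,:,::-1])
s=arm.observe();print(T.round(4),s['joints'].round(3),s['force'],s['width'],s['clock'])
E
```

```text
[[-9.669e-01  2.552e-01 -4.000e-04  4.985e-01]
 [ 2.552e-01  9.669e-01 -5.000e-04  8.770e-02]
 [ 3.000e-04 -6.000e-04 -1.000e+00  4.495e-01]
 [ 0.000e+00  0.000e+00  0.000e+00  1.000e+00]] [-0.542  0.199  0.311  1.811 -0.067  1.143  1.108] [-0.26117601  0.82673975  0.82888202] 0.0020458667701696185 1.575
```

View pics/w1.png

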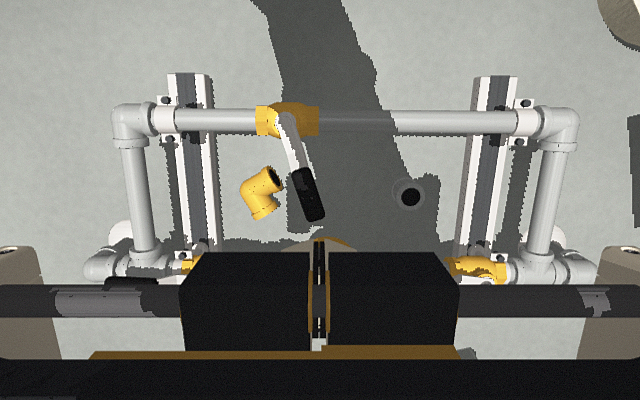

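The wrist view is turned half round: the near leg lies across the top at about y=120, the bypass spindle is near (290,115) with its tip near (315,218), the elbow is at (262,192) and the socket at (410,195). I'll check the pose with it.

```bash
cat > wfit.py <<'E'
from h import *
np.set_printoptions(precision=4,suppress=True)
T=np.load("T1.npy");c=arm.camera_info("wrist");Tc=T@c["T_tool_cam"];K=c["mtx"]
def wu(uv,z):
    d=Tc[:3,:3]@np.linalg.inv(K)@[*uv,1];o=Tc[:3,3];return o+d*(z-o[2])/d[2]
a=wu((565,122.6),.075);b=wu((128.7,119),.075)
l2=wu((543.5,230),.075);r2=wu((144,230),.075)
d=a-b;print("cornL",a,"cornR",b,"len",np.linalg.norm(d),"yaw",np.arctan2(d[1],d[0])-np.pi/2, "crossyaw",np.arctan2(*(l2-a)[[1,0]]),np.arctan2(*(r2-b)[[1,0]]))
y=np.arctan2(d[1],d[0])-np.pi/2
for o,s in((a,.225),(b,-.195)):
    print("origin",o[:2]-np.array([np.cos(y)*-.08-np.sin(y)*s,np.sin(y)*-.08+np.cos(y)*s]))
i=wu((301,170),.125);t=wu((315,220),.125);print("sleeve",i,t,np.linalg.norm(i-t),"ang",np.arctan2(*(t-i)[[1,0]])-y)
print(np.load("p.npy"))
E
python3 wfit.py
```

```text
cornL [0.5091 0.3328 0.075 ] cornR [ 0.3983 -0.074   0.075 ] len 0.4216030214033674 yaw -0.2658905375619345 crossyaw -0.2685234869447409 -0.2660394168221205
origin [0.5271 0.0946]
origin [0.5267 0.0931]
sleeve [0.4797 0.0783 0.125 ] [0.5269 0.0782 0.125 ] 0.047168819610302164 ang 0.26393543419672927
[ 0.5258  0.0884 -0.2536  0.0006  0.3453  1.452   1.4956]
```

The wrist fit agrees with the geometry: leg length is 421.6 mm against 420 mm, and yaw is -0.266 from three lines. The origin is (0.527, 0.094). Next I turn the tool and go to beside the bypass lever, above it.

move_arm([
  [-5,-10,0,-0.18],
  [-10,-20,0,-0.36],
  [-18,-42,0,-0.54],
  [-18,-42,0,-0.72],
  [-18,-42,0,-0.9],
  [-18,-42,15,-1.08],
  [-18,-42,40,-1.26],
  [-18,-42,65,-1.44],
  [-18,-42,90,-1.62],
  [-18,-42,110,-1.78],
  [-18,-42,120,-1.85],
  [-18,-42,120,-1.85],
  [-18,-42,120,-1.85],
])

```text
clock: 3.2
position: [0.5049, 0.0439, 0.3298]
ee_rot: [2.246, -2.196, -0.001]
force: [0.1, 0.5, 0.1]
width: 0.005
```

```bash
cat > snap.py <<'E'
from h import *
import cv2,sys
np.set_printoptions(precision=4,suppress=True)
k=sys.argv[1]
T=tool();np.save(f"T{k}.npy",T)
for n in sys.argv[2:]:
    cv2.imwrite(f"pics/{n}{k}.png",arm.get_image(n)[:,:,::-1])
s=arm.observe();print(T,"yaw_y",np.arctan2(T[1,1],T[0,1]),s['joints'],s['force'],s['clock'])
E
python3 snap.py 2 wrist
```

```text
[[ 0.0222 -0.9998 -0.0006  0.5049]
 [-0.9998 -0.0222  0.      0.0439]
 [-0.0001  0.0006 -1.      0.3298]
 [ 0.      0.      0.      1.    ]] yaw_y -3.1194112626997392 [ 0.2227  0.3827 -0.5365  1.9172  0.2455  0.9063  2.7294] [ 0.4884  0.561  -0.0823] 3.25
```

View pics/wrist2.png

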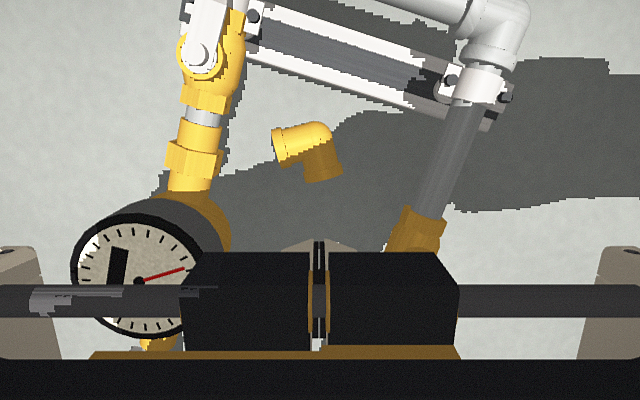

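Joint 7 reached 2.73, so a positive twist lowers it. I'll turn back half a turn to use the equivalent pose.

move_arm([
  [0,0,0,0.17],
  [0,0,0,0.35],
  [0,0,0,0.53],
  [0,0,0,0.71],
  [0,0,0,0.89],
  [0,0,0,1.07],
  [0,0,0,1.25],
  [0,0,0,1.43],
  [0,0,0,1.61],
  [0,0,0,1.79],
  [0,0,0,1.97],
  [0,0,0,2.15],
  [0,0,0,2.33],
  [0,0,0,2.51],
  [0,0,0,2.69],
  [0,0,0,2.87],
  [0,0,0,3.05],
  [0,0,0,3.14],
  [0,0,0,3.14],
  [0,0,0,3.14],
])

```text
clock: 5.75
position: [0.505, 0.0446, 0.3303]
ee_rot: [2.189, 2.252, 0.001]
force: [1.0, 0.6, 1.5]
width: 0.007
```

```bash
python3 snap.py 3 wrist top
```

```text
[[-0.0286  0.9996  0.0012  0.505 ]
 [ 0.9996  0.0286  0.0001  0.0446]
 [ 0.      0.0012 -1.      0.3303]
 [ 0.      0.      0.      1.    ]] yaw_y 0.028578091657622574 [-0.3142  0.3247  0.1547  1.9613 -0.0649  0.8597 -0.0977] [ 0.8894 -0.6209 -1.0744] 5.85
```

View pics/wrist3.png

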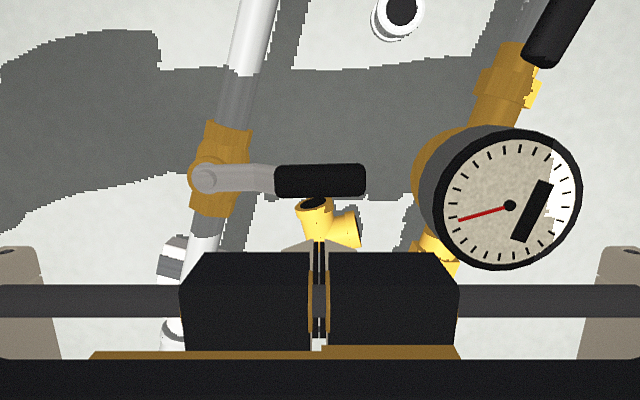

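The view shows the bypass sleeve at (274–366, 163–197) and its spindle at (205,178), with the finger below it in the picture, clear of the sleeve.

```bash
cat >> h.py <<'E'
def wun(k,uv,z):
    T=np.load(f"T{k}.npy");c=arm.camera_info("wrist");Tc=T@c["T_tool_cam"]
    d=Tc[:3,:3]@np.linalg.inv(c["mtx"])@[*uv,1];o=Tc[:3,3];return o+d*(z-o[2])/d[2]
E
python3 - <<'E'
from h import *
for uv,z in(((205,178),.125),((274,181),.125),((366,180),.125),((320,164),.125),((320,190),.125),((510,205),.131)):print(uv,wun(3,uv,z).round(4))
p=[.527,.094,-.266]
print(w(p,[[-.08,-.04,.119],[.08,.16,.119],[.08,-.125,.119],[.08,0,.131]]).round(4))
E
```

```text
(205, 178) [0.4439 0.079  0.125 ]
(274, 181) [0.4802 0.0784 0.125 ]
(366, 180) [0.5287 0.0803 0.125 ]
(320, 164) [0.5042 0.0881 0.125 ]
(320, 190) [0.5046 0.0742 0.125 ]
(510, 205) [0.6038 0.0704 0.131 ]
[[ 0.4393  0.0764  0.119 ]
 [ 0.6462  0.2273  0.119 ]
 [ 0.5713 -0.0476  0.119 ]
 [ 0.6042  0.073   0.131 ]]
```

```bash
cat >> h.py <<'E'
def rows(stem,ths,r,off,sgn=1,flip=0,z=.281):
    """finger centre = stem+r e -sgn*off m at each world lever angle; tool y along e (+flip)"""
    T=tool();y0=np.arctan2(T[1,1],T[0,1])
    for th in ths:
        e=np.array([np.cos(th),np.sin(th)]);m=np.array([-e[1],e[0]])
        q=np.r_[np.array(stem)+r*e-sgn*off*m,z]
        d=T[:3,:3].T@(q-T[:3,3])*1e3
        tw=-(th+flip-y0);tw=(tw+np.pi)%(2*np.pi)-np.pi
        print(round(th,3),[int(round(d[0])),int(round(d[1])),int(round(d[2])),round(tw,2)])
E
python3 - <<'E'
from h import *
rows((.4395,.077),np.r_[-.2,np.arange(0,1.31,.1),1.305],.066,.0185)
E
```

```text
-0.2 [2, -4, 49, np.float64(0.23)]
0.0 [14, 1, 49, np.float64(0.03)]
0.1 [21, 3, 49, np.float64(-0.07)]
0.2 [28, 4, 49, np.float64(-0.17)]
0.3 [35, 4, 49, np.float64(-0.27)]
0.4 [41, 4, 49, np.float64(-0.37)]
0.5 [48, 3, 49, np.float64(-0.47)]
0.6 [55, 1, 49, np.float64(-0.57)]
0.7 [61, -1, 49, np.float64(-0.67)]
0.8 [67, -4, 49, np.float64(-0.77)]
0.9 [73, -8, 49, np.float64(-0.87)]
1.0 [79, -12, 49, np.float64(-0.97)]
1.1 [84, -17, 49, np.float64(-1.07)]
1.2 [88, -22, 49, np.float64(-1.17)]
1.3 [92, -27, 49, np.float64(-1.27)]
1.305 [92, -28, 49, np.float64(-1.28)]
```

move_arm([
  [0,0,25,0],
  [0,0,49,0],
  [0,0,49,0],
  [5,0,49,0],
  [12,1,49,0],
  [16,1,49,0],
  [20,2,49,-0.05],
  [24,3,49,-0.11],
  [28,4,49,-0.17],
])

```text
clock: 6.98
position: [0.5082, 0.0702, 0.2814]
ee_rot: [1.992, 2.427, -0.003]
force: [-2.2, -10.0, 4.6]
width: 0.003
```

```bash
python3 snap.py 4 wrist; python3 - <<'E'
from h import *
rows((.4395,.077),np.r_[.3:1.31:.1],.066,.0185)
E
```

```text
[[-0.1952  0.9808 -0.0002  0.5082]
 [ 0.9808  0.1952 -0.0026  0.0702]
 [-0.0025 -0.0007 -1.      0.2814]
 [ 0.      0.      0.      1.    ]] yaw_y 0.1964376533719727 [-0.3168  0.4     0.0959  1.9926 -0.0514  0.7521  0.0092] [-1.456  -8.721   3.9649] 7.025
0.3 [8, 1, 0, np.float64(-0.1)]
0.4 [15, 2, 0, np.float64(-0.2)]
0.5 [22, 2, 0, np.float64(-0.3)]
0.6 [28, 2, 0, np.float64(-0.4)]
0.7 [35, 1, 0, np.float64(-0.5)]
0.8 [42, -1, 0, np.float64(-0.6)]
0.9 [48, -4, 0, np.float64(-0.7)]
1.0 [54, -7, 0, np.float64(-0.8)]
1.1 [60, -11, 0, np.float64(-0.9)]
1.2 [65, -15, 0, np.float64(-1.0)]
1.3 [70, -20, 0, np.float64(-1.1)]
```

View pics/wrist4.png

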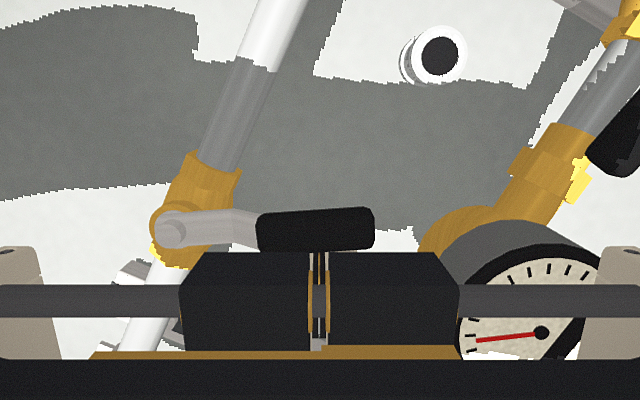

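Contact is made: the sleeve at (255–375, 207–250) lies against the finger with about 10 N, as expected. I'll keep pushing round.

move_arm([
  [4,1,0,-0.05],
  [8,1,0,-0.1],
  [15,2,0,-0.2],
  [22,2,0,-0.3],
  [28,2,0,-0.4],
  [35,1,0,-0.5],
  [42,-1,0,-0.6],
  [48,-4,0,-0.7],
  [54,-7,0,-0.8],
  [57,-9,0,-0.85],
  [60,-11,0,-0.9],
  [60,-11,0,-0.9],
])

```text
clock: 8.52
position: [0.4866, 0.1276, 0.2814]
ee_rot: [0.739, 3.051, -0.001]
force: [3.8, -6.5, -1.2]
width: 0.008
```

```bash
python3 snap.py 5 wrist; python3 - <<'E'
from h import *
rows((.4395,.077),np.r_[1.15:1.34:.03],.066,.0185)
E
```

```text
[[-0.8892  0.4575  0.0023  0.4866]
 [ 0.4575  0.8892 -0.0015  0.1276]
 [-0.0028 -0.0003 -1.      0.2814]
 [ 0.      0.      0.      1.    ]] yaw_y 1.0955805967811516 [-0.2521  0.3933 -0.1438  2.0016  0.0839  0.7504  0.6485] [ 5.0931 -5.4433 -1.1201] 8.575
1.15 [4, 0, 0, np.float64(-0.06)]
1.18 [6, 1, 0, np.float64(-0.09)]
1.21 [8, 1, 0, np.float64(-0.12)]
1.24 [10, 1, 0, np.float64(-0.15)]
1.27 [12, 2, 0, np.float64(-0.18)]
1.3 [14, 2, 0, np.float64(-0.21)]
1.33 [16, 2, 0, np.float64(-0.24)]
```

View pics/wrist5.png

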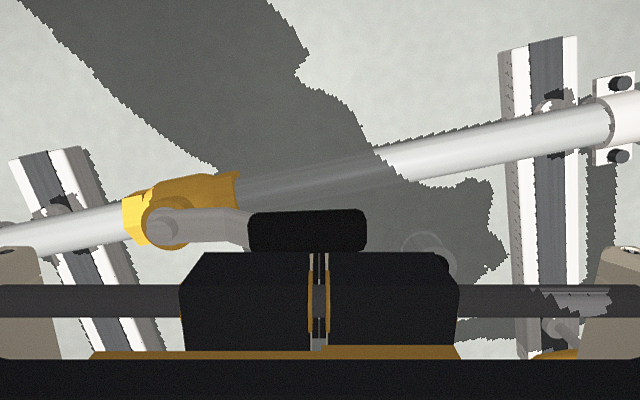

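move_arm([
  [3,0,0,-0.04],
  [6,1,0,-0.08],
  [8,1,0,-0.12],
  [10,1,0,-0.15],
  [10,1,0,-0.15],
])

```text
clock: 9.2
position: [0.4786, 0.1335, 0.2816]
ee_rot: [0.508, 3.097, 0.0]
force: [6.9, -5.3, -2.9]
width: 0.005
```

```bash
python3 snap.py 6 wrist
```

```text
[[-0.9476  0.3195  0.0037  0.4786]
 [ 0.3195  0.9476 -0.0006  0.1335]
 [-0.0036  0.0006 -1.      0.2816]
 [ 0.      0.      0.      1.    ]] yaw_y 1.2456130892591366 [-0.2368  0.3875 -0.1842  2.0138  0.105   0.7459  0.7604] [ 5.6556 -4.0727 -2.6857] 9.25
```

View pics/wrist6.png

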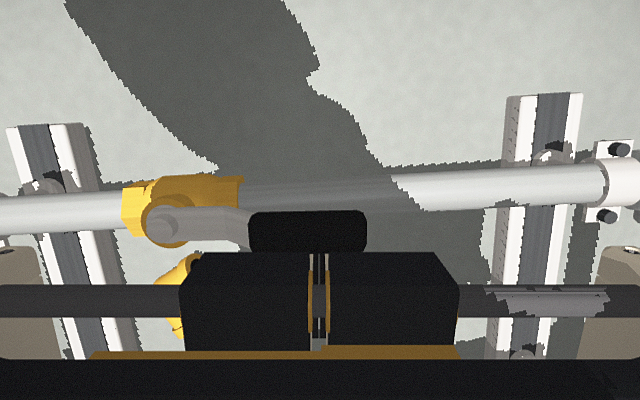

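move_arm([
  [1,0,0,-0.02],
  [2,0,0,-0.04],
  [3,0,0,-0.05],
  [3,0,0,-0.05],
])

```text
clock: 9.75
position: [0.4761, 0.135, 0.2817]
ee_rot: [0.43, 3.108, 0.002]
force: [7.1, -1.8, -5.1]
width: 0.008
```

```bash
python3 snap.py 7 wrist
```

```text
[[-0.9623  0.2718  0.0045  0.4761]
 [ 0.2718  0.9624  0.0004  0.135 ]
 [-0.0042  0.0016 -1.      0.2817]
 [ 0.      0.      0.      1.    ]] yaw_y 1.2955446647554891 [-0.2304  0.3853 -0.1979  2.0182  0.1115  0.7438  0.7994] [ 6.0701 -3.0227 -4.7537] 9.8
```

View pics/wrist7.png

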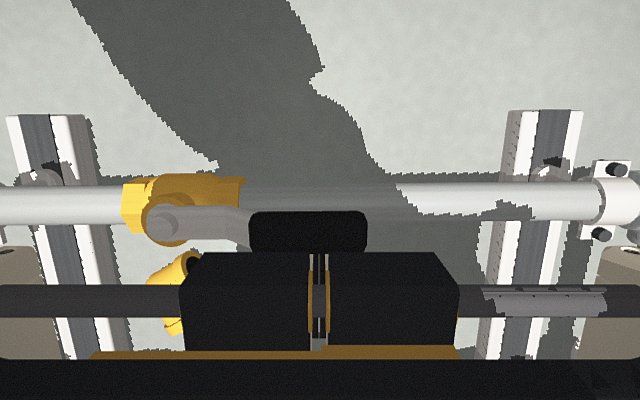

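The bypass sleeve now runs level in the picture, parallel to its pipe, with about 7 N of push, so it is open. I'll back off, lift and go above the inlet.

move_arm([
  [-8,0,0,-0.05],
  [-18,0,0,-0.05],
  [-18,0,-35,-0.05],
  [-18,0,-70,-0.05],
  [-70,24,-70,-0.05],
  [-122,48,-70,-0.05],
  [-175,69,-70,-0.05],
  [-175,69,-70,-0.05],
  [-175,69,-70,-0.05],
])

```text
clock: 10.92
position: [0.6614, 0.1542, 0.3504]
ee_rot: [-0.353, -3.121, 0.0]
force: [0.1, -0.5, 0.6]
width: 0.004
```

```bash
python3 snap.py 8 wrist top; python3 - <<'E'
import cv2
im=cv2.imread("pics/top8.png")[150:260,205:395]
cv2.imwrite("pics/top8z.png",cv2.convertScaleAbs(cv2.resize(im,None,fx=4.2,fy=4.2,interpolation=cv2.INTER_CUBIC),alpha=1.6))
E
```

```text
[[-0.9747  0.2234 -0.001   0.6614]
 [ 0.2234  0.9747  0.      0.1542]
 [ 0.001  -0.0002 -1.      0.3504]
 [ 0.      0.      0.      1.    ]] yaw_y 1.345455936014963 [-0.1971  0.5739 -0.1766  1.4807  0.1072  1.0968  0.9511] [-0.571   0.2529 -0.1173] 11.025
```

View pics/wrist8.png

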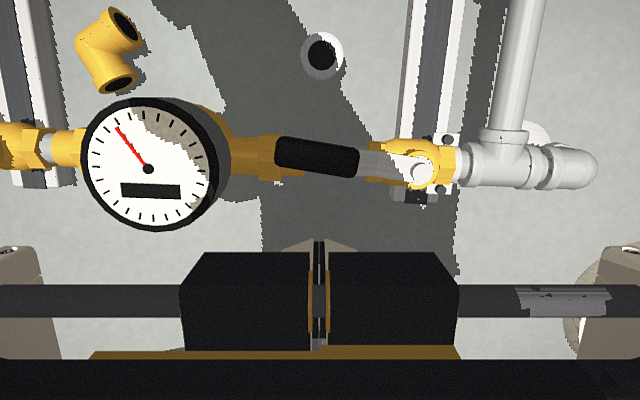

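View pics/top8z.png

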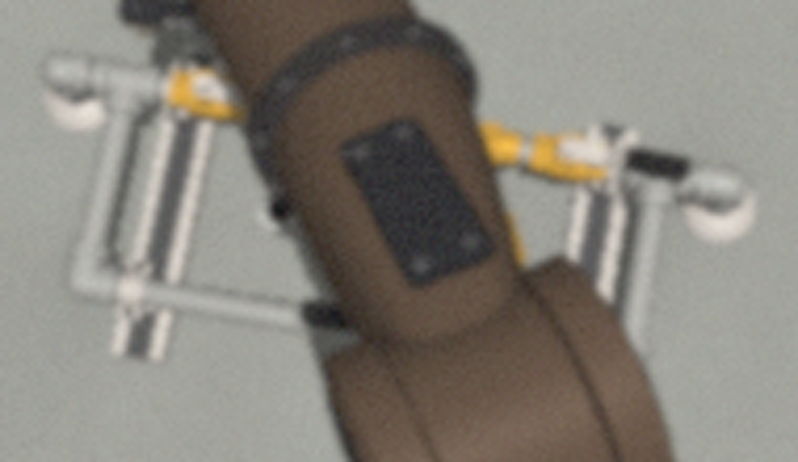

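The wrist view shows the inlet sleeve from (277,150) to (357,163) with its stem near (418,170); the finger stands clear on the far side. The top view shows the bypass sleeve lying on its pipe.

```bash
python3 - <<'E'
from h import *
st=wun(8,(418,170),.125);a=wun(8,(357,163),.125);b=wun(8,(276,151),.125);dl=wun(8,(149,169),.131)
print(st,a,b,"dial",dl,"ang(a-b)",np.arctan2(*(b-a)[[1,0]]),np.arctan2(*(b-[.6462,.2273,.125])[[1,0]]))
for off in(.036,.0185):
  print(off);rows((.6455,.2275),-np.array([1.837,1.93,2.0,2.1,2.2,2.3,2.4,2.5,2.6,2.7,2.8,2.9,3.0,3.1,3.2,3.3,3.4]),.066,off,sgn=-1,flip=np.pi)
E
```

```text
[0.63967439 0.2198799  0.125     ] [0.6277403 0.1861618 0.125    ] [0.61059614 0.14236093 0.125     ] dial [0.60374984 0.07097494 0.131     ] ang(a-b) -1.943876811110391 -1.9677180613557843
0.036
-1.837 [-2, 1, 70, np.float64(0.04)]
-1.93 [4, -2, 70, np.float64(0.13)]
-2.0 [9, -4, 70, np.float64(0.2)]
-2.1 [17, -6, 70, np.float64(0.3)]
-2.2 [24, -7, 70, np.float64(0.4)]
-2.3 [32, -7, 70, np.float64(0.5)]
-2.4 [39, -7, 70, np.float64(0.6)]
-2.5 [46, -6, 70, np.float64(0.7)]
-2.6 [54, -4, 70, np.float64(0.8)]
-2.7 [61, -1, 70, np.float64(0.9)]
-2.8 [68, 2, 70, np.float64(1.0)]
-2.9 [74, 6, 70, np.float64(1.1)]
-3.0 [80, 11, 70, np.float64(1.2)]
-3.1 [85, 16, 70, np.float64(1.3)]
-3.2 [90, 22, 70, np.float64(1.4)]
-3.3 [95, 28, 70, np.float64(1.5)]
-3.4 [98, 34, 70, np.float64(1.6)]
0.0185
-1.837 [15, 1, 70, np.float64(0.04)]
-1.93 [22, 0, 70, np.float64(0.13)]
-2.0 [26, 0, 70, np.float64(0.2)]
-2.1 [33, 0, 70, np.float64(0.3)]
-2.2 [40, 0, 70, np.float64(0.4)]
-2.3 [47, 1, 70, np.float64(0.5)]
-2.4 [53, 3, 70, np.float64(0.6)]
-2.5 [60, 6, 70, np.float64(0.7)]
-2.6 [66, 9, 70, np.float64(0.8)]
-2.7 [72, 13, 70, np.float64(0.9)]
-2.8 [77, 17, 70, np.float64(1.0)]
-2.9 [82, 22, 70, np.float64(1.1)]
-3.0 [86, 27, 70, np.float64(1.2)]
-3.1 [90, 33, 70, np.float64(1.3)]
-3.2 [93, 39, 70, np.float64(1.4)]
-3.3 [96, 45, 70, np.float64(1.5)]
-3.4 [98, 52, 70, np.float64(1.6)]
```

move_arm([
  [-2,1,35,0.04],
  [-2,1,70,0.08],
  [-2,1,70,0.1],
  [5,0,70,0.1],
  [12,0,70,0.12],
  [18,0,70,0.13],
  [22,0,70,0.13],
  [26,0,70,0.2],
  [29,0,70,0.25],
])

```text
clock: 12.15
position: [0.6349, 0.1595, 0.2818]
ee_rot: [0.742, 3.048, 0.001]
force: [5.8, -2.2, -1.1]
width: 0.007
```

```bash
python3 snap.py 9 wrist; python3 - <<'E'
from h import *
rows((.6455,.2275),-np.array([2.0,2.1,2.2,2.3,2.4,2.5,2.6,2.7,2.8,2.9,3.0,3.1,3.2,3.3,3.4]),.066,.0185,sgn=-1,flip=np.pi)
E
```

```text
[[-0.888   0.4599  0.005   0.6349]
 [ 0.4599  0.888  -0.0003  0.1595]
 [-0.0046  0.002  -1.      0.2818]
 [ 0.      0.      0.      1.    ]] yaw_y 1.0929663318981544 [-0.2561  0.5979 -0.1107  1.624   0.0807  0.92    0.6943] [ 6.3075 -1.6656  0.6483] 12.2
-2.0 [0, 0, 1, np.float64(-0.05)]
-2.1 [6, -2, 1, np.float64(0.05)]
-2.2 [13, -3, 1, np.float64(0.15)]
-2.3 [20, -3, 1, np.float64(0.25)]
-2.4 [27, -3, 1, np.float64(0.35)]
-2.5 [34, -2, 1, np.float64(0.45)]
-2.6 [40, -1, 1, np.float64(0.55)]
-2.7 [47, 2, 1, np.float64(0.65)]
-2.8 [53, 4, 1, np.float64(0.75)]
-2.9 [59, 8, 1, np.float64(0.85)]
-3.0 [65, 12, 1, np.float64(0.95)]
-3.1 [70, 16, 1, np.float64(1.05)]
-3.2 [74, 21, 1, np.float64(1.15)]
-3.3 [78, 27, 1, np.float64(1.25)]
-3.4 [82, 33, 1, np.float64(1.35)]
```

View pics/wrist9.png

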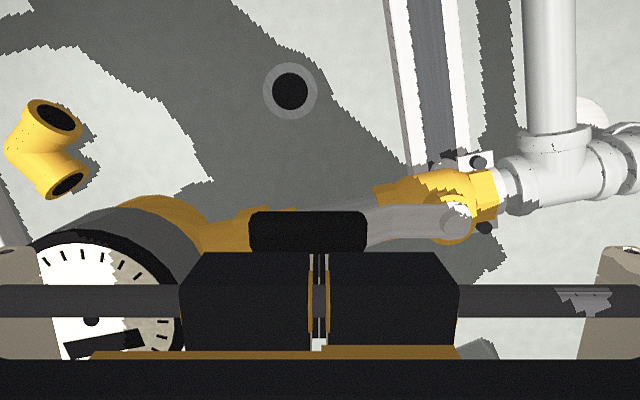

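The face lies flush on the inlet sleeve (248–367, 211–250) with about 6 N. I'll keep pushing.

move_arm([
  [6,-1,1,0.08],
  [13,-2,1,0.17],
  [20,-3,1,0.26],
  [27,-3,1,0.36],
  [34,-2,1,0.46],
  [40,-1,1,0.56],
  [47,2,1,0.66],
  [53,4,1,0.75],
  [59,8,1,0.85],
  [65,12,1,0.95],
  [70,16,1,1.05],
  [74,21,1,1.15],
  [74,21,1,1.15],
])

```text
clock: 13.82
position: [0.5785, 0.211, 0.2806]
ee_rot: [2.282, 2.154, 0.001]
force: [3.0, -6.0, 1.8]
width: 0.001
```

```bash
python3 snap.py 10 wrist; python3 - <<'E'
from h import *
rows((.6455,.2275),-np.array([3.2,3.25,3.3,3.35,3.4,3.43]),.066,.0185,sgn=-1,flip=np.pi)
E
```

```text
[[ 0.0577  0.9983  0.0033  0.5785]
 [ 0.9983 -0.0577 -0.0022  0.211 ]
 [-0.002   0.0035 -1.      0.2806]
 [ 0.      0.      0.      1.    ]] yaw_y -0.05770389389387844 [-0.5648  0.5435  0.1855  1.7466 -0.122   0.861  -0.3826] [ 3.5074 -6.6111  1.3836] 13.875
-3.2 [2, 0, -1, np.float64(0.0)]
-3.25 [5, -1, -1, np.float64(0.05)]
-3.3 [9, -1, -1, np.float64(0.1)]
-3.35 [12, -2, -1, np.float64(0.15)]
-3.4 [15, -2, -1, np.float64(0.2)]
-3.43 [17, -2, -1, np.float64(0.23)]
```

View pics/wrist10.png

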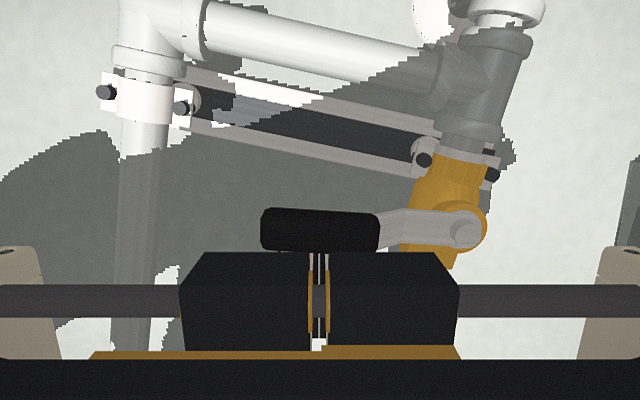

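move_arm([
  [3,0,0,0.03],
  [6,-1,0,0.07],
  [9,-1,0,0.11],
  [11,-1,0,0.14],
  [11,-1,0,0.14],
])

```text
clock: 14.5
position: [0.5776, 0.221, 0.2804]
ee_rot: [2.427, 1.989, -0.002]
force: [1.4, -9.6, 5.6]
width: 0.002
```

```bash
python3 snap.py 11 wrist
```

```text
[[ 0.1962  0.9806  0.0012  0.5776]
 [ 0.9806 -0.1962 -0.0034  0.221 ]
 [-0.0031  0.0019 -1.      0.2804]
 [ 0.      0.      0.      1.    ]] yaw_y -0.19750817004854684 [-0.6052  0.5501  0.2232  1.7407 -0.1476  0.8675 -0.5154] [  0.7302 -10.7428   5.2064] 14.55
```

View pics/wrist11.png

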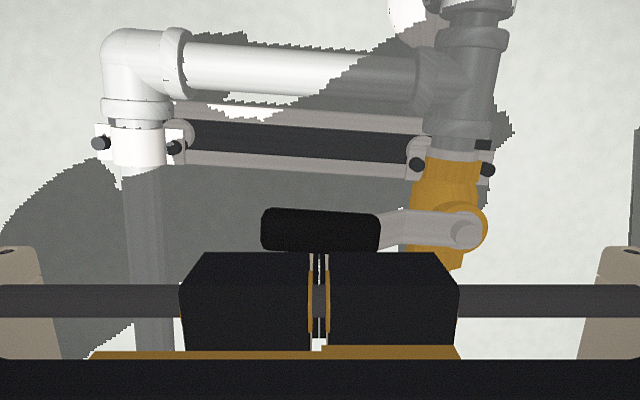

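move_arm([
  [1,0,0,0.01],
  [2,0,0,0.03],
  [2,0,0,0.05],
  [2,0,0,0.06],
])

```text
clock: 15.05
position: [0.5775, 0.2221, 0.2804]
ee_rot: [2.486, 1.915, -0.005]
force: [-3.0, -13.1, 8.8]
width: 0.005
```

```bash
python3 snap.py 12 wrist
```

```text
[[ 0.2554  0.9668 -0.0004  0.5775]
 [ 0.9668 -0.2554 -0.0044  0.2221]
 [-0.0043  0.0007 -1.      0.2804]
 [ 0.      0.      0.      1.    ]] yaw_y -0.2582146218140461 [-0.6183  0.5521  0.24    1.7399 -0.1587  0.8709 -0.5684] [ -3.5374 -11.9596   9.8887] 15.1
```

View pics/wrist12.png

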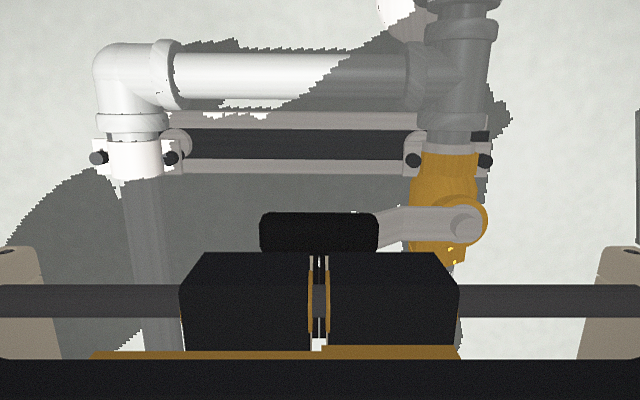

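The inlet lever is now parallel to the cross pipe and the force has risen slightly to 13 N, so it is at its stop. On to the outlet.

move_arm([
  [-8,0,0,0],
  [-18,0,0,0],
  [-18,0,-35,0],
  [-18,0,-70,-0.1],
  [-70,18,-70,-0.28],
  [-122,36,-70,-0.46],
  [-174,54,-70,-0.64],
  [-226,72,-70,-0.82],
  [-278,86,-70,-1.0],
  [-329,98,-70,-1.18],
  [-329,98,-70,-1.36],
  [-329,98,-70,-1.53],
  [-329,98,-70,-1.53],
  [-329,98,-70,-1.53],
])

```text
clock: 16.85
position: [0.5892, -0.117, 0.3497]
ee_rot: [-0.467, -3.107, -0.0]
force: [-0.5, -0.1, -0.3]
width: 0.001
```

```bash
python3 snap.py 13 wrist
```

```text
[[-0.9558  0.294  -0.      0.5892]
 [ 0.294   0.9558  0.0003 -0.117 ]
 [ 0.0001  0.0002 -1.      0.3497]
 [ 0.      0.      0.      1.    ]] yaw_y 1.2724318634004315 [ 0.1406  0.4464 -0.0475  1.6999  0.0243  0.9958  1.3578] [-0.7716  0.422  -0.7506] 16.9
```

View pics/wrist13.png

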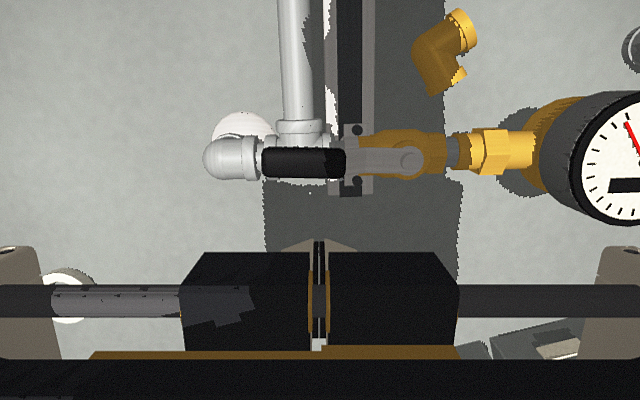

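The outlet sleeve runs from (262,163) to (345,163) with its stem near (405,160).

```bash
python3 - <<'E'
from h import *
st=wun(13,(405,160),.125);a=wun(13,(345,163),.125);b=wun(13,(262,162.5),.125)
an=np.arctan2(*(b-a)[[1,0]])
print(st,a,b,np.linalg.norm(a-b),"ang",an, "stem", b[:2]-.091*np.array([np.cos(an),np.sin(an)]))
for off in(.036,.0185):
  print(off);rows((.5713,-.0476),-np.array([1.837,1.93,2.0]),.066,off,sgn=-1,flip=np.pi)
E
```

```text
[ 0.56434868 -0.05591474  0.125     ] [ 0.55590311 -0.08931227  0.125     ] [ 0.54159979 -0.13485249  0.125     ] 0.047733602850937244 ang -1.8751208982331526 stem [ 0.56886784 -0.04803398]
0.036
-1.837 [-1, -4, 69, np.float64(-0.03)]
-1.93 [6, -7, 69, np.float64(0.06)]
-2.0 [10, -9, 69, np.float64(0.13)]
0.0185
-1.837 [17, -4, 69, np.float64(-0.03)]
-1.93 [23, -6, 69, np.float64(0.06)]
-2.0 [28, -7, 69, np.float64(0.13)]
```

move_arm([
  [-2,-4,35,0],
  [-2,-4,69,0],
  [-2,-4,69,0],
  [6,-4,69,0],
  [12,-4,69,0],
  [18,-4,69,0.02],
  [23,-6,69,0.06],
  [28,-7,69,0.12],
  [30,-7,69,0.15],
])

```text
clock: 18.02
position: [0.5605, -0.115, 0.2822]
ee_rot: [0.696, 3.056, 0.002]
force: [9.0, -0.3, -3.4]
width: 0.001
```

```bash
python3 snap.py 14 wrist; python3 - <<'E'
from h import *
rows((.570,-.0478),-np.array([2.0,2.1,2.2,2.3,2.4,2.5,2.6,2.7,2.8,2.9,3.0,3.1,3.2,3.3,3.4]),.066,.0185,sgn=-1,flip=np.pi)
E
```

```text
[[-0.9015  0.4328  0.0075  0.5605]
 [ 0.4328  0.9015 -0.0005 -0.115 ]
 [-0.007   0.0028 -1.      0.2822]
 [ 0.      0.      0.      1.    ]] yaw_y 1.1232477428313477 [ 0.1181  0.478  -0.0124  1.846   0.0074  0.8105  1.224 ] [ 8.7213 -0.8463 -3.4768] 18.075
-2.0 [1, -1, 1, np.float64(-0.02)]
-2.1 [7, -3, 1, np.float64(0.08)]
-2.2 [14, -4, 1, np.float64(0.18)]
-2.3 [21, -4, 1, np.float64(0.28)]
-2.4 [28, -3, 1, np.float64(0.38)]
-2.5 [35, -2, 1, np.float64(0.48)]
-2.6 [41, -1, 1, np.float64(0.58)]
-2.7 [48, 2, 1, np.float64(0.68)]
-2.8 [54, 5, 1, np.float64(0.78)]
-2.9 [60, 8, 1, np.float64(0.88)]
-3.0 [65, 13, 1, np.float64(0.98)]
-3.1 [70, 17, 1, np.float64(1.08)]
-3.2 [74, 22, 1, np.float64(1.18)]
-3.3 [78, 28, 1, np.float64(1.28)]
-3.4 [82, 34, 1, np.float64(1.38)]
```

View pics/wrist14.png

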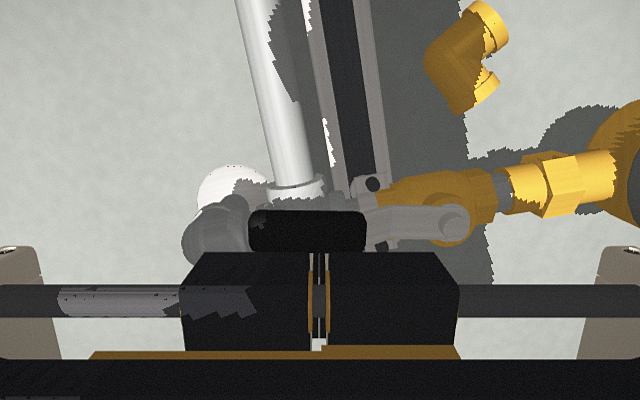

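The face is flush on the outlet sleeve with 9 N. I'll keep pushing.

move_arm([
  [6,-1,1,0.07],
  [13,-3,1,0.17],
  [20,-3,1,0.27],
  [27,-3,1,0.37],
  [34,-2,1,0.47],
  [41,-1,1,0.57],
  [48,2,1,0.67],
  [54,5,1,0.77],
  [60,8,1,0.87],
  [65,13,1,0.98],
  [70,17,1,1.08],
  [74,22,1,1.18],
  [76,25,1,1.23],
  [76,25,1,1.23],
])

```text
clock: 19.82
position: [0.5019, -0.0614, 0.2812]
ee_rot: [2.334, 2.095, 0.004]
force: [2.9, -6.8, 2.4]
width: 0.002
```

```bash
python3 snap.py 15 wrist; python3 - <<'E'
from h import *
rows((.570,-.0478),-np.array([3.2,3.25,3.3,3.35,3.4,3.43]),.066,.0185,sgn=-1,flip=np.pi)
E
```

```text
[[ 0.1078  0.9942  0.0053  0.5019]
 [ 0.9942 -0.1077 -0.002  -0.0614]
 [-0.0014  0.0055 -1.      0.2812]
 [ 0.      0.      0.      1.    ]] yaw_y -0.10795445685293197 [-0.2164  0.396   0.303   2.0262 -0.1696  0.7379  0.0824] [ 3.9862 -6.4208  1.8817] 19.875
-3.2 [-1, 1, 0, np.float64(-0.05)]
-3.25 [2, 0, 0, np.float64(0.0)]
-3.3 [6, 0, 0, np.float64(0.05)]
-3.35 [9, -1, 0, np.float64(0.1)]
-3.4 [13, -2, 0, np.float64(0.15)]
-3.43 [15, -2, 0, np.float64(0.18)]
```

View pics/wrist15.png

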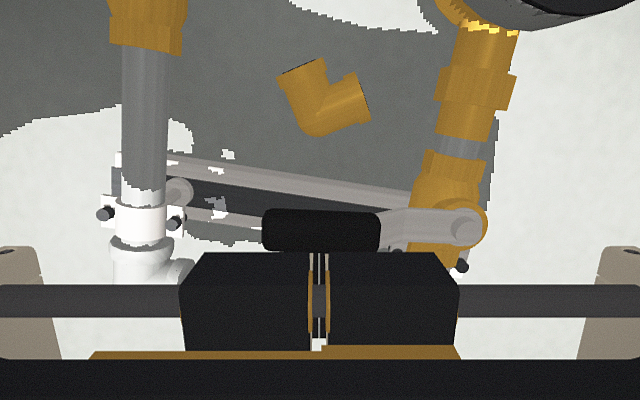

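move_arm([
  [3,0,0,0.04],
  [5,0,0,0.07],
  [7,0,0,0.1],
  [8,-1,0,0.12],
  [8,-1,0,0.12],
])

```text
clock: 20.5
position: [0.5012, -0.0538, 0.281]
ee_rot: [2.457, 1.952, 0.003]
force: [1.8, -8.2, 3.2]
width: 0.008
```

```bash
python3 snap.py 16 wrist
```

```text
[[ 0.2262  0.9741  0.0039  0.5012]
 [ 0.9741 -0.2262 -0.0021 -0.0538]
 [-0.0011  0.0043 -1.      0.281 ]
 [ 0.      0.      0.      1.    ]] yaw_y -0.228152911261024 [-0.2555  0.3967  0.3343  2.0312 -0.1868  0.7383 -0.0349] [ 1.1817 -8.8583  4.1957] 20.55
```

View pics/wrist16.png

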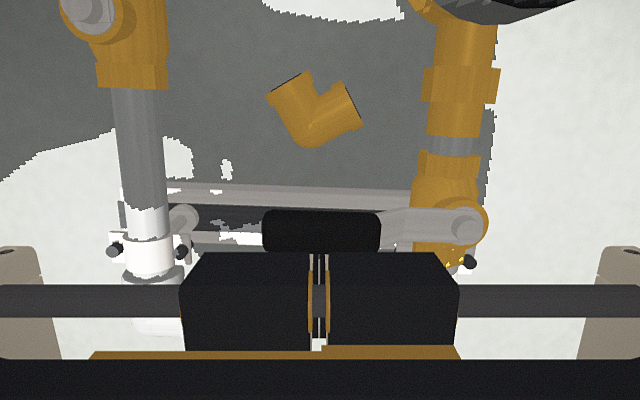

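move_arm([
  [1,0,0,0.01],
  [2,0,0,0.02],
  [2,0,0,0.04],
  [2,0,0,0.04],
])

```text
clock: 21.05
position: [0.5011, -0.0528, 0.2809]
ee_rot: [2.496, 1.901, 0.0]
force: [-0.7, -12.2, 7.0]
width: 0.004
```

```bash
python3 snap.py 17 wrist
```

```text
[[ 0.2656  0.9641  0.0027  0.5011]
 [ 0.9641 -0.2656 -0.0031 -0.0528]
 [-0.0022  0.0035 -1.      0.2809]
 [ 0.      0.      0.      1.    ]] yaw_y -0.2688669569537963 [-0.2665  0.3978  0.346   2.0318 -0.1918  0.7397 -0.0723] [ -0.9996 -12.2248   6.1025] 21.1
```

View pics/wrist17.png

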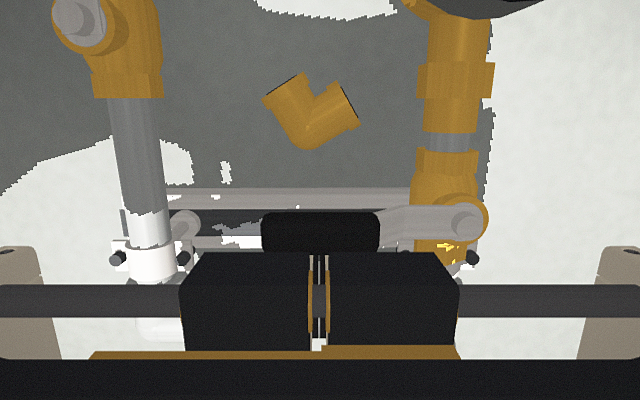

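Both are at their stops (12 N, lever parallel to the channel). I'll back off and rise for a final check.

move_arm([
  [-8,0,0,0.04],
  [-18,0,0,0.04],
  [-18,0,-35,0.04],
  [-18,0,-80,0.04],
  [-60,10,-120,0.04],
  [-100,20,-160,0.04],
  [-140,30,-200,0.04],
  [-170,30,-240,0.04],
  [-170,30,-240,0.04],
  [-170,30,-240,0.04],
])

```text
clock: 22.35
position: [0.4854, -0.2212, 0.519]
ee_rot: [-2.531, -1.859, -0.0]
force: [-0.3, 0.3, -0.4]
width: 0.002
```

```bash
python3 snap.py 18 wrist scene; python3 - <<'E'
import cv2
im=cv2.imread("pics/scene18.png")[145:260,240:435]
cv2.imwrite("pics/scene18z.png",cv2.resize(im,None,fx=4,fy=4,interpolation=cv2.INTER_CUBIC))
E
```

```text
[[ 0.299   0.9543 -0.0006  0.4854]
 [ 0.9543 -0.299   0.0011 -0.2212]
 [ 0.0009 -0.0009 -1.      0.519 ]
 [ 0.      0.      0.      1.    ]] yaw_y -0.3036508026148985 [-0.0748  0.2113  0.5019  1.642  -0.1048  1.3174  0.1419] [ 0.4369 -0.3959 -0.9823] 22.45
```

View pics/wrist18.png

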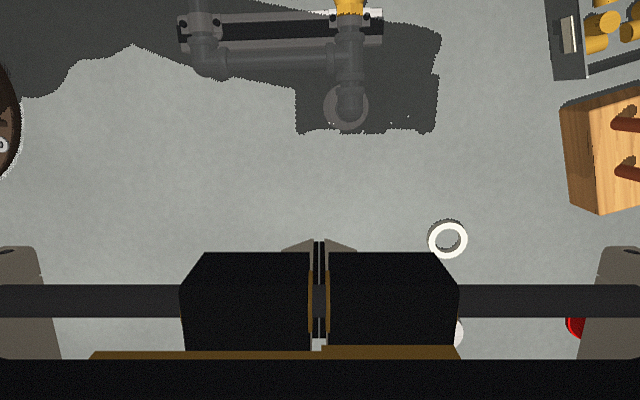

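View pics/scene18z.png

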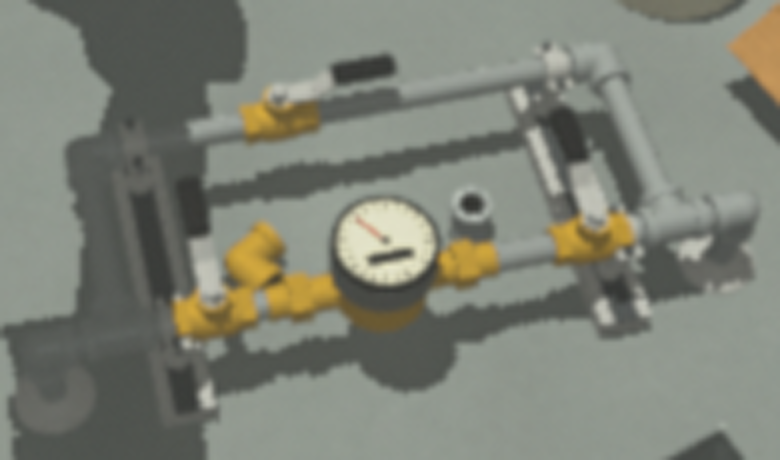

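The scene view shows the bypass in line and the other two levers square across. One wrist picture will put numbers on it.

move_arm([
  [50,20,0,0],
  [100,40,0,0],
  [130,70,0,0],
  [130,70,0,0],
  [130,70,0,0],
])

```text
clock: 23.08
position: [0.5911, -0.1184, 0.5186]
ee_rot: [-2.531, -1.859, 0.003]
force: [0.1, 0.1, -0.2]
width: 0.006
```

```bash
python3 snap.py 19 wrist top
```

```text
[[ 0.2988  0.9543 -0.0023  0.5911]
 [ 0.9543 -0.2988 -0.0002 -0.1184]
 [-0.0009 -0.0021 -1.      0.5186]
 [ 0.      0.      0.      1.    ]] yaw_y -0.30347154745416194 [-0.2033  0.3397  0.4482  1.4727 -0.1478  1.3635 -0.0521] [-0.5345  0.2667 -0.4735] 23.175
```

View pics/wrist19.png

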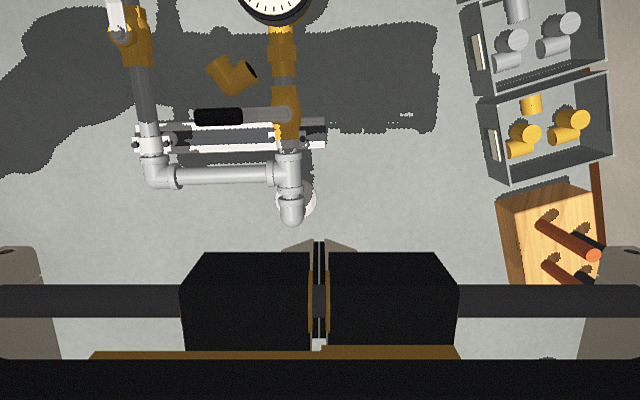

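move_arm([
  [60,0,0,0],
  [120,0,0,0],
  [180,-10,0,0],
  [210,-20,0,0],
  [210,-20,0,0],
  [210,-20,0,0],
])

```text
clock: 23.92
position: [0.6348, 0.086, 0.52]
ee_rot: [2.533, 1.857, -0.0]
force: [0.2, -1.1, 0.7]
width: 0.004
```

```bash
python3 snap.py 20 wrist
```

```text
[[ 0.3012  0.9536  0.0003  0.6348]
 [ 0.9536 -0.3012 -0.0007  0.086 ]
 [-0.0006  0.0005 -1.      0.52  ]
 [ 0.      0.      0.      1.    ]] yaw_y -0.30597954376730574 [-0.4698  0.4069  0.3892  1.3677 -0.1523  1.3961 -0.3899] [-0.128  -0.891   0.6344] 23.975
```

View pics/wrist20.png

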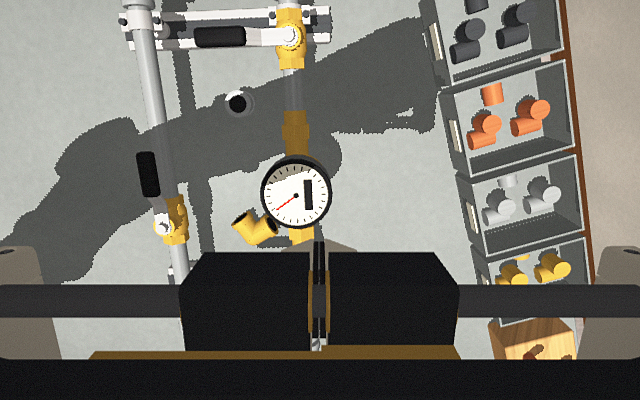

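```bash
python3 - <<'E'
from h import *
def a(k,p,q):
    d=wun(k,q,.125)-wun(k,p,.125);return np.linalg.norm(d).round(4),(np.degrees(np.arctan2(d[1],d[0])+.266)).round(1)
print("outlet set-deg (180 ideal)",a(19,(241,116),(195,116.5)))
print("inlet (180)",a(20,(246,38),(194,37)))
print("bypass (90)",a(20,(152,196),(144,152)))
s=arm.observe();print(s['force'],s['dq'].round(3))
E
```

```text
outlet set-deg (180 ideal) (np.float64(0.0468), np.float64(178.5))
inlet (180) (np.float64(0.0499), np.float64(176.7))
bypass (90) (np.float64(0.0478), np.float64(90.3))
[-0.12795346 -0.89103349  0.63441318] [ 0.008  0.     0.001 -0.002 -0.003 -0.001 -0.003]
```

```bash
python3 -c "
from cell import arm
print(arm.sign_off())"
```

```text
the job is handed in; nothing more can be done
None
```

I pushed the bypass lever round to fully open first. Then I pushed the inlet and outlet levers shut with the closed fingertips, and handed the job in at about 24 s, well under the 54 s limit.

- **Last check:** in the final wrist pictures, bypass measured 90.3° against 90° for in line. Inlet measured 176.7° and outlet 178.5°, both against 180° for square across, so all three are within the 8° tolerance. These come from picking points in the pictures and are good to a few degrees.
- **Force:** the wrist force stayed below about 17 N in every reading I took, rising slightly as the inlet and outlet levers reached their stops. I only read it between moves.
- **Clear of everything:** the arm was clear at hand-in. I did not measure whether the loose things moved, but the tool never went lower than about 103 mm at the fingertips and was only lowered beside the three levers, so it should not have touched them.
- **What went wrong:** one turn of the tool went the wrong way and brought joint 7 to 2.73 rad, just inside its 2.74 limit. I turned it back half a turn before touching anything.
- **What disagreed:** my first position fit from the overhead cameras was off by about 6 mm and 0.012 rad from the wrist-camera fit. I used the wrist fit, which matched the known pipe lengths to within 2 mm.

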